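# Check the armrest's hand lever

### The arm

A 6-joint arm with a two-finger parallel gripper is mounted at the origin on the work surface. World frame = base frame: x ahead of the robot, y to its left, z up, the work surface at z = 0. Lengths are in m, angles in rad, forces in N, time in s.
With the tool pointing down it reaches from about 0.425 to 1.125 m from the base axis. Payload 14.9 kg.
Tool frame: the origin (TCP) lies between the finger pads; the fingertips stand 11 mm ahead of it and the grasp point (between the pads) lies 8 mm behind it (bot.tip_extent is the distance from the TCP to the fingertips, in m); z points along the fingers, y is the line along which they close (so a half turn about z gives the same grasp; the last joint's range is limited). The gripper opens to 91 mm and grips with 3 to 60 N. Pads are 32 mm wide; open, the fingers measure 118 mm over their backs; the gripper's body (76 mm by 178 mm) begins 60 mm behind the grasp point.
Start: joints at [-1.165, 0.379, 1.734, -0, 1.028, -0.033], TCP at [0.297, -0.634, 0.225] pointing down, gripper open.
Joint ranges: [-2.77, 2.77], [-0.74, 2.19], [0, 2.66], [-1.06, 4.2], [0.31, 2.87], [-3.08, 3.08]. Speed limits (rad/s): [1.89, 1.89, 2.39, 3.14, 3.14, 3.14].

### API

Orientations are given as [roll, pitch, yaw] about the fixed x, y, z axes, in that order (R = Rz(yaw) Ry(pitch) Rx(roll)).
In Python, from rig import get_state, vision, bot, spotter gives the robot as it stands.
- The arm moves only by the tool send_rows, never from a script. Its argument "motion" is a list of rows, each a list of 5 numbers: the closure, from 0 (fully open) to 1 (shut), then the shift along the tool's x, y, z in mm, then the turn about the tool's z in degrees. A call has 1 to 5 rows; each row is the pose to reach, as a shift and turn from the pose commanded when the call began, along the tool's axes at that moment; what a row does not reach only later rows make up. A row lasts 1/8 s, in which the tool goes at most 62.5 mm and 10.7 degrees, less where a joint would pass 70% of its speed; a pose out of reach is approached as far as the arm can. A call with a gripper value outside its range is refused whole. The fingers move at their own pace and stop on an object; "squeeze" is the grip in N (left out, the last holds). Time passes only in rows, so rows that repeat a pose let the fingers close. It gives the time, the measured TCP pose, the force, the opening and the grip force at its end, in the units of the state.
- get_state(): the state, without advancing time (a new reading comes with each control period).
- vision.grab_frame(name): name is "scene" or "side" or "wrist"; returns (picture, depth): 480x640x3 uint8, blue, green, red; 480x640 float32, m along the optical axis (not along the pixel's ray), 0 where there is no reading.
- vision.calibration(name): a dict with "camera_matrix" (3x3 intrinsics, pixels), "pose" (4x4, takes a point from camera to world coordinates); the wrist camera has in their place "mount" (4x4, takes a point from camera to tool coordinates, whose origin is the TCP and whose axes are the flange's). Camera axes: x right, y up, looking along -z (the intrinsics and any distortion apply to the point x, -y, -z); pixel columns grow to the right and rows downward; lengths in m; the calibration is good to about 2 mm. A picture is of the moment at which its call begins: read the wrist's pose just before it. calibration takes no time and is no camera call.
- bot.finish_job(): hands the job in; it is judged then, once.
Trained networks look in the newest picture that a camera, given by its name, has taken for a name from the list of things; names that differ only in an ending like _2 or _b are one class to them, and where a whole thing is asked for, a point or a joint stands for the part that bears it (a point fixed in the world has none). Each returns a list of dicts, best first, with "conf" (0 to 1); they miss things now and then, are a little off and sometimes report something else, mostly with a low value. They report only what shows in the picture. A call takes as long as a camera call.
- spotter.outline_of(thing, camera): "region" (480x640 bool, what is visible of it) and "centre" ([column, row] in pixels, amid what is visible of it).
- spotter.spot_point(thing, camera): "centre" ([column, row] in pixels: a listed point, or the origin of a listed thing).
The state is a dict: "t": time; "joint_pos": joint angles; "joint_vel": joint speeds; "joint_torque": joint torques, N m; "position": TCP position; "tool_rot": TCP orientation; "ft_force": force on the tool from outside, world axes, zero at the start; "wrist_torque": the same for the moment, N m; "gripper_width": opening from 0.0 (shut) to 1.0 (fully open); "gripper_force": force on a finger pad.
Only numpy, scipy, OpenCV 4.12 (cv2) and the standard library are available. Lean on these libraries where they do the work, as an engineer would, in place of code of your own. Each camera call takes 0.05 s, during which the arm holds its last target. There are 200 camera calls.

### The job

Check the hand lever of the armrest (the stand with the solid rectangular pad): with the outside of your fingers, without gripping it, gently push the lever in towards the grab bar until it stops short of the bar, let it spring all the way out, then push it in to its stop once more and finish while holding it pressed there. Leave the headrest's lever (the stand with the horseshoe cradle) and everything else on the counter alone.

Things in the scene. Friction and masses are not known exactly. Their poses are not given: they have to be found in the camera images.
- armrest: a client armrest, fixed: steel base plate 200 x 180 x 12 mm (origin: centre of its underside, on the counter; x axis from grab bar to pad; z up), post and a solid black pad 130 x 200 x 45 mm, centred at x = +50; highest point 165 mm. At x = -90, z = 140 mm a round grab bar, 22 mm thick, runs 220 mm along y. A brake-type aluminium hand lever lies in front of it (-x).
- rest_lever (a joint): angle of the armrest's hand lever, rad: 0 = all the way out, where its spring keeps it; 0.30 = fully in, at its own internal stop. Springs back when let go. At the press point it takes about 5 N to start and 9 N to hold at the stop; more nearer the pivot.
- rest_lever_press (a point): where to press: centre of the armrest lever's blade, 110 mm from the pivot, 140 mm above the counter. Turns with the lever: x axis level, square to the blade, in the pressing direction (to the bar); y along the blade to the pivot; z up. Blade 12 mm thick (outer face at -6 mm in x), 18 mm high; its end, a 20 mm ball, is centred 35 mm past this point.
- rest_lever_pivot (a point): upright pivot axis of the armrest's lever, at x = -135, y = +85, z = 140 mm in the armrest's frame. From here the blade reaches to the armrest's -y: out, it leans 0.30 rad away from the bar (tip towards -x); fully in, it is parallel to the bar, with a 28 mm gap left. A black mount 24 mm wide joins pivot and bar.
- headrest: a client headrest, fixed: steel base plate 200 x 180 x 12 mm (origin: centre of its underside, on the counter; x axis from grab bar to pad; z up), post and an open black horseshoe face cradle, about 165 x 200 mm; highest point 165 mm. At x = -90, z = 140 mm a round grab bar, 22 mm thick, runs 220 mm along y. A brake-type aluminium hand lever lies in front of it (-x). Not to be used.
- head_lever (a joint): angle of the headrest's hand lever, rad; same make, size and place on its stand as the armrest's. 0 = out, 0.30 = in. Not to be pressed.
- ink_a: loose bystander: ink bottle, 32 mm across, 95 mm tall; origin at the centre of its underside. To be left alone.
- ink_b: loose bystander: ink bottle, 32 mm across, 95 mm tall; origin at the centre of its underside. To be left alone.
- ink_c: loose bystander: ink bottle, 32 mm across, 95 mm tall; origin at the centre of its underside. To be left alone.
- tape: loose bystander: roll of paper tape lying flat, 70 mm across, 24 mm high; origin at the centre of its underside. To be left alone.
- cup: loose bystander: steel cup, 60 mm across, 60 mm tall; origin at the centre of its underside. To be left alone.
- pen: loose bystander: dark steel pen machine standing upright, 34 mm across, 100 mm tall; origin at the centre of its underside. To be left alone.
- soap: loose bystander: white bottle, 60 mm across, 150 mm tall; origin at the centre of its underside. To be left alone.
- jar: loose bystander: glass jar, 64 mm across, 60 mm tall; origin at the centre of its underside. To be left alone.

How it is judged:
By the outcome, as a careful person would: the job done as asked, in the order asked, and still so for the second after the job is handed in, while the arm keeps its last pose, push and grip.
It also fails if it takes over 42 s, if anything falls off the work surface, if the arm or the gripper's body presses on something with over 40 N, if the wrist force passes 120 N, or if a joint passes its speed limit or range.

## Working session

There is one attempt and no reset: what is moved stays moved. The work goes in short steps, Python scripts to look and compute and a tool call to move; the robot and the scene stay as the last step left them, time stands still between calls to the robot, and variables do not carry over. Pictures are saved under pics/ and viewed, at most 10 in all, crops included, and the job is handed in when it is done.

Besides the shell and the picture viewer there is one more tool, called after ">>>" as name(argument=value, ...) on one line, values as JSON. send_rows: Moves the arm, as the interface text tells. Its arguments: {"type":"object","properties":{"motion":{"type":"array"},"squeeze":{"type":"number"}},"required":["motion"]}

```bash
mkdir -p pics; ls
cat > h.py <<'E'
import numpy as np, cv2
from rig import get_state, vision, bot, spotter
def world(cam,u,v,d):
    c=vision.calibration(cam);K=np.array(c["camera_matrix"]);P=np.array(c["pose"])
    x=(u-K[0,2])/K[0,0]*d;y=(v-K[1,2])/K[1,1]*d
    return (P@[x,-y,-d,1])[:3]
def onplane(cam,u,v,z):
    a=world(cam,u,v,0.1);b=world(cam,u,v,1.)
    return a+(b-a)*(z-a[2])/(b[2]-a[2])
E
python3 - <<'E'
from h import *
s=get_state();print(s)
ims=[]
for cam in("scene","side"):
    p,d=vision.grab_frame(cam);cv2.imwrite(f"pics/{cam}.png",p);np.save(f"pics/{cam}_d.npy",d)
    c=vision.calibration(cam);print(cam,c.keys(),np.round(np.array(c["pose"]),3).tolist())
    for n,z in(("rest_lever_press",.14),("rest_lever_pivot",.14),("armrest",0),("headrest",0)):
        for r in spotter.spot_point(n,cam)[:2]:
            print(n,np.round(r["conf"],2),np.round(r["centre"],1),onplane(cam,*r["centre"],z).round(4))
E
```

```text
pics
{'t': 0.0, 'joint_pos': array([-1.16532097e+00,  3.79414083e-01,  1.73480767e+00, -4.34682822e-05,
        1.02850459e+00, -3.32834267e-02]), 'joint_vel': array([ 0.00094995, -0.00091265,  0.00342417, -0.00105359,  0.00039355,
       -0.00167951]), 'joint_torque': array([-1.31329034e-03, -7.63726401e+01, -4.34365690e+01,  6.50465023e-02,
        4.24109108e-02, -5.67458869e-05]), 'position': array([ 0.29720842, -0.63332567,  0.22427108]), 'tool_rot': array([-3.14045836e+00, -5.40124054e-07,  4.38781234e-01]), 'ft_force': array([ 0.62769688, -0.57924122,  0.32356406]), 'wrist_torque': array([0.02316407, 0.00750041, 0.05188029]), 'gripper_force': 0.0, 'gripper_width': 1.004335052692842}
scene dict_keys(['camera_matrix', 'pose']) [[-0.361, -0.731, 0.58, 1.417], [0.933, -0.28, 0.228, 0.305], [-0.004, 0.623, 0.782, 1.231], [0.0, 0.0, 0.0, 1.0]]
rest_lever_press 0.94 [416.3 248.4] [0.5093 0.2078 0.14  ]
rest_lever_press 0.44 [319.4 284.9] [0.6836 0.0379 0.14  ]
rest_lever_pivot 0.63 [453.9 281.1] [0.5691 0.3083 0.14  ]
armrest 0.65 [385.8 334.3] [0.6658 0.1962 0.    ]
headrest 0.85 [220.1 307. ] [ 0.7351 -0.1951  0.    ]
side dict_keys(['camera_matrix', 'pose']) [[-0.769, 0.432, -0.471, -0.01], [-0.639, -0.509, 0.577, 0.703], [0.009, 0.745, 0.667, 0.933], [0.0, 0.0, 0.0, 1.0]]
rest_lever_press 0.57 [276.  293.3] [0.5171 0.2043 0.14  ]
rest_lever_pivot 0.68 [220.9 308.7] [0.5742 0.3081 0.14  ]
armrest 0.7 [232.4 299.6] [0.6777 0.2005 0.    ]
headrest 0.92 [317.4 214.6] [ 0.7326 -0.1902  0.    ]
headrest 0.37 [417.2 265.6] [ 0.3929 -0.1964  0.    ]
```

View pics/scene.png

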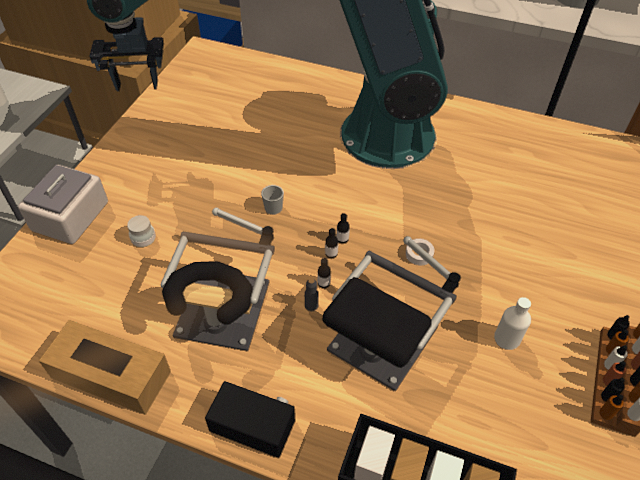

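View pics/side.png

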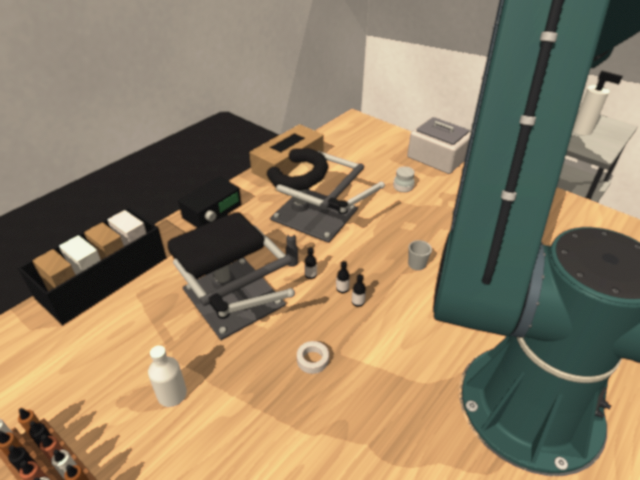

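The armrest is at right in the scene picture: pad (380,320), lever from the mount (453,281) to its ball (408,241), with the tape under it and the ink bottles to the left at (335,235). Next I refine its pose from depth.

```bash
cat > pose.py <<'E'
from h import *
from scipy.optimize import least_squares
def cloud(cam):
    d=np.load(f"pics/{cam}_d.npy");v,u=np.nonzero(d>0);d=d[v,u]
    c=vision.calibration(cam);K=np.array(c["camera_matrix"]);P=np.array(c["pose"])
    return np.c_[(u-K[0,2])/K[0,0]*d,-(v-K[1,2])/K[1,1]*d,-d]@P[:3,:3].T+P[:3,3]
for cam in("scene","side"):
    w=cloud(cam)
    a=w[(abs(w[:,0]-.68)<.2)&(abs(w[:,1]-.2)<.17)]
    o,yaw=np.array([.67,.2]),-.24
    def loc(p):
        c,s=np.cos(yaw),np.sin(yaw);return (p[:,:2]-o)@np.array([[c,-s],[s,c]])
    l=loc(a)
    top=a[(a[:,2]>.157)&(a[:,2]<.175)&(abs(l[:,0]-.05)<.09)]
    r=cv2.minAreaRect(top[:,:2].astype(np.float32));print(cam,"pad",len(top),np.median(top[:,2]).round(4),r)
    bar=a[(abs(l[:,0]+.09)<.02)&(abs(l[:,1])<.09)&(a[:,2]>.14)&(a[:,2]<.165)]
    lev=a[(l[:,0]<-.12)&(abs(a[:,2]-.147)<.012)&(l[:,1]<.06)]
    for n,q in(("bar",bar),("lever",lev)):
        if len(q)<10: print(n,len(q));continue
        f=cv2.fitLine(q[:,:2].astype(np.float32),cv2.DIST_HUBER,0,.01,.01).ravel()
        t=(q[:,:2]-f[2:])@f[:2]
        print(cam,n,len(q),"z",np.percentile(q[:,2],[5,50,95]).round(4),"ang",np.degrees(np.arctan2(f[1],f[0])).round(2),"ends",(f[2:]+t.min()*f[:2]).round(4),(f[2:]+t.max()*f[:2]).round(4))
E
python3 pose.py
```

```text
scene pad 4838 0.1656 ((0.7309952974319458, 0.18125924468040466), (0.1960325539112091, 0.12808121740818024), 76.03836059570312)
scene bar 645 z [0.1443 0.1506 0.1548] ang 78.66 ends [0.5778 0.1306] [0.6133 0.3077]
scene lever 404 z [0.1377 0.1478 0.1527] ang 58.88 ends [0.4943 0.1735] [0.5632 0.2877]
side pad 2962 0.1643 ((0.7301428318023682, 0.1843385100364685), (0.19577592611312866, 0.12664419412612915), 76.11212921142578)
side bar 720 z [0.1412 0.1488 0.152 ] ang 78.09 ends [0.5705 0.1325] [0.6076 0.3082]
side lever 484 z [0.1364 0.1462 0.1503] ang 58.84 ends [0.4882 0.1784] [0.5561 0.2908]
```

```bash
cat > to.py <<'E'
import sys
from h import *
from scipy.spatial.transform import Rotation as R
s=get_state();p=s["position"];r=R.from_euler("xyz",s["tool_rot"])
yaw=np.degrees(s["tool_rot"][2]);print("t",round(s["t"],2),p.round(4),"yaw",yaw.round(2),"f",s["ft_force"].round(1),"w",round(s["gripper_width"],3))
for a in sys.argv[1:]:
    x,y,z,w=map(float,a.split(","))
    # tool z points down: turn about tool z is minus yaw change
    print(a,(r.inv().apply(np.array([x,y,z])-p)*1000).round(1),"turn",round(-(w-yaw),1))
E
python3 to.py .50,-.30,.26,45 .47,.05,.26,58.9 .4675,.2441,.26,58.9
```

```text
t 0.5 [ 0.2974 -0.6337  0.2249] yaw 25.14 f [0.7 0.6 0.3] w 0.997
.50,-.30,.26,45 [ 325.2 -216.   -35.1] turn -19.9
.47,.05,.26,58.9 [ 446.7 -545.6  -35.1] turn -33.8
.4675,.2441,.26,58.9 [ 526.9 -722.3  -35.1] turn -33.8
```

>>> send_rows(motion=[[1, 48, -32, -30, -4], [1, 96, -64, -35, -8], [1, 145, -96, -35, -12], [1, 195, -130, -35, -16], [1, 240, -160, -35, -20]], squeeze=25)

```text
t: 1.12
position: [0.4475, -0.3851, 0.2602]
tool_rot: [3.141, -0.0, 0.79]
ft_force: [0.4, -0.5, -0.2]
gripper_width: 0.485
gripper_force: 0.0
```

```bash
python3 to.py .50,-.30,.26,45 .49,-.1,.26,52 .4675,.2441,.26,58.9
```

```text
t 1.12 [ 0.4475 -0.3851  0.2602] yaw 45.28 f [ 0.4 -0.5 -0.2] w 0.485
.50,-.30,.26,45 [ 97.4 -22.6   0.2] turn 0.3
.49,-.1,.26,52 [ 2.325e+02 -1.704e+02  1.000e-01] turn -6.7
.4675,.2441,.26,58.9 [ 461.1 -428.5    0. ] turn -13.6
```

>>> send_rows(motion=[[1, 46, -30, 0, -1], [1, 92, -65, 0, -3], [1, 138, -102, 0, -5], [1, 184, -138, 0, -6], [1, 232, -170, 0, -7]])

```text
t: 1.75
position: [0.4897, -0.1007, 0.2602]
tool_rot: [3.141, -0.0, 0.91]
ft_force: [1.0, -0.4, -0.2]
gripper_width: 0.005
gripper_force: 0.0
```

```bash
python3 to.py .4675,.2441,.26,58.9
```

```text
t 1.75 [ 0.4897 -0.1007  0.2602] yaw 52.16 f [ 1.  -0.4 -0.2] w 0.005
.4675,.2441,.26,58.9 [ 2.587e+02 -2.291e+02  2.000e-01] turn -6.7
```

>>> send_rows(motion=[[1, 43, -38, 0, -1], [1, 86, -76, 0, -3], [1, 130, -115, 0, -5], [1, 173, -153, 0, -6], [1, 216, -191, 0, -6.7]])

```text
t: 2.38
position: [0.4713, 0.1872, 0.2603]
tool_rot: [3.141, -0.001, 1.028]
ft_force: [0.5, -0.5, -0.4]
gripper_width: 0.007
gripper_force: 0.0
```

>>> send_rows(motion=[[1, 42, -28, 0, 0], [1, 44, -33, 0, 0], [1, 44, -33, 0, 0]])

```text
t: 2.75
position: [0.4658, 0.2398, 0.2598]
tool_rot: [-3.142, 0.0, 1.028]
ft_force: [0.4, -0.4, 0.1]
gripper_width: 0.008
gripper_force: 0.0
```

```bash
python3 to.py .4675,.2441,.135,58.9
python3 - <<'E'
from h import *
p,d=vision.grab_frame("wrist");cv2.imwrite("pics/w1.png",p)
p,d=vision.grab_frame("scene");cv2.imwrite("pics/s2.png",cv2.resize(p[130:400,230:550],None,fx=2,fy=2))
np.save("pics/scene2_d.npy",d)
E
```

```text
t 2.75 [0.4658 0.2398 0.2598] yaw 58.9 f [ 0.4 -0.4  0.1] w 0.008
.4675,.2441,.135,58.9 [  4.6  -0.7 124.8] turn -0.0
```

View pics/w1.png

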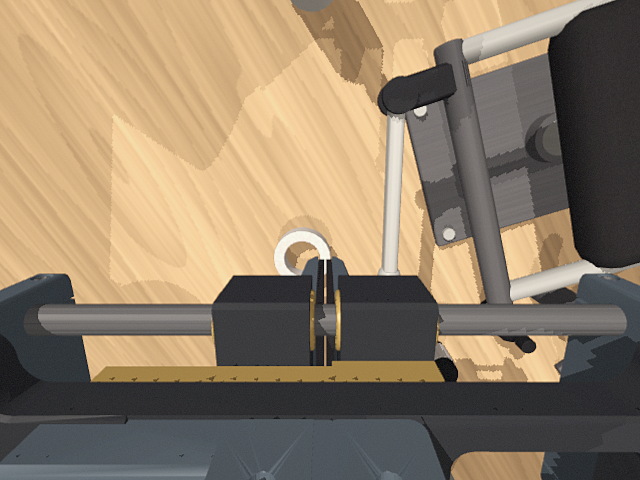

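View pics/s2.png

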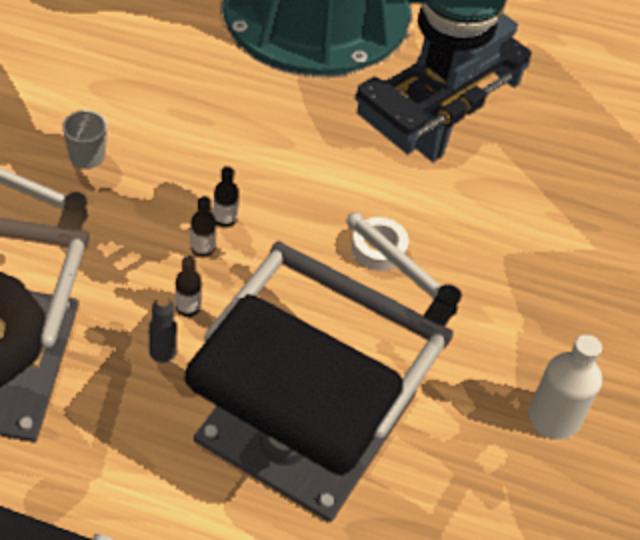

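Wrist view: shut fingers at (325,270), with the blade upright in the picture at column about 390 (ball end near row 280) to its right, so the yaw is square. The scene crop shows that the way down is free. Now I descend.

>>> send_rows(motion=[[1, 5, -1, 40, 0], [1, 5, -1, 85, 0], [1, 5, -1, 115, 0], [1, 5, -1, 125, 0], [1, 5, -1, 125, 0]])

```text
t: 3.48
position: [0.4681, 0.2442, 0.1352]
tool_rot: [-3.141, 0.0, 1.026]
ft_force: [0.3, -0.2, 0.1]
gripper_width: 0.005
gripper_force: 0.0
```

```bash
python3 to.py .4979,.2258,.135,58.9 .5261,.2078,.135,76.1
python3 - <<'E'
from h import *
p,d=vision.grab_frame("side");cv2.imwrite("pics/s3.png",cv2.resize(p[200:380,120:400],None,fx=2.5,fy=2.5))
E
```

```text
t 3.48 [0.4681 0.2442 0.1352] yaw 58.79 f [ 0.3 -0.2  0.1] w 0.005
.4979,.2258,.135,58.9 [-0.3 35.   0.2] turn -0.1
.5261,.2078,.135,76.1 [-1.1 68.4  0.2] turn -17.3
```

View pics/s3.png

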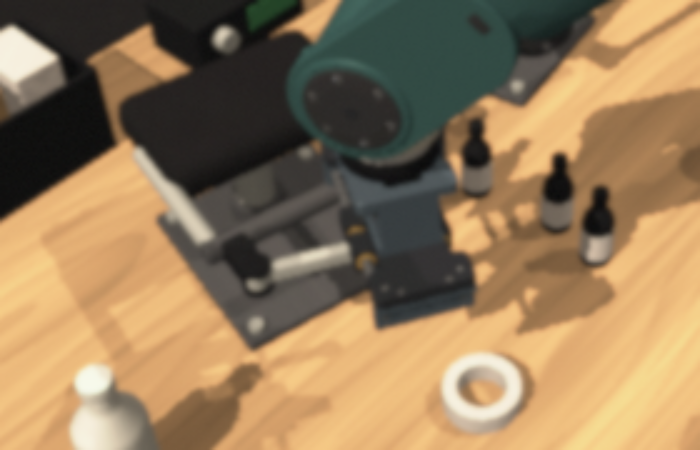

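The gripper is beside the lever, left of the tape and clear of it. I approach in small steps and watch the force.

>>> send_rows(motion=[[1, 0, 10, 0, 0], [1, 0, 20, 0, 0], [1, 0, 28, 0, 0], [1, 0, 32, 0, 0]])

```text
t: 4.03
position: [0.4959, 0.2279, 0.1351]
tool_rot: [3.141, -0.0, 1.026]
ft_force: [0.0, -0.6, -0.4]
gripper_width: 0.007
gripper_force: 0.0
```

>>> send_rows(motion=[[1, 0, 2, 0, 0], [1, 0, 4, 0, 0], [1, 0, 6, 0, 0], [1, 0, 8, 0, -1], [1, 0, 8, 0, -2]])

```text
t: 4.65
position: [0.5017, 0.224, 0.1348]
tool_rot: [-3.141, 0.001, 1.063]
ft_force: [-4.2, 0.7, 2.2]
gripper_width: 0.01
gripper_force: 2.3
```

```bash
python3 to.py .4979,.2258,.135,58.9 .5261,.2078,.135,76.1
```

```text
t 4.65 [0.5017 0.224  0.1348] yaw 60.9 f [-4.2  0.7  2.2] w 0.01
.4979,.2258,.135,58.9 [-0.3 -4.1 -0.2] turn 2.0
.5261,.2078,.135,76.1 [-2.3 29.2 -0.2] turn -15.2
```

Contact came where predicted, at about 5 N. I keep pushing and turn with the blade.

>>> send_rows(motion=[[1, 0, 4, 0, -3], [1, -0.5, 8, 0, -5], [1, -1, 12, 0, -7], [1, -1, 16, 0, -9], [1, -1.5, 20, 0, -11]])

```text
t: 5.28
position: [0.518, 0.213, 0.1347]
tool_rot: [-3.14, 0.001, 1.256]
ft_force: [-5.9, 4.7, 1.8]
gripper_width: 0.006
gripper_force: 3.5
```

```bash
python3 to.py .5261,.2078,.135,76.1
```

```text
t 5.28 [0.518  0.213  0.1347] yaw 71.94 f [-5.9  4.7  1.8] w 0.006
.5261,.2078,.135,76.1 [-2.4  9.3 -0.3] turn -4.2
```

>>> send_rows(motion=[[1, -1, 3, 0, -1], [1, -1.5, 5, 0, -2], [1, -2, 7, 0, -3], [1, -2, 8, 0, -4], [1, -2, 8, 0, -4]])

```text
t: 5.9
position: [0.5251, 0.209, 0.1347]
tool_rot: [-3.14, 0.0, 1.324]
ft_force: [-6.1, 6.1, 0.9]
gripper_width: 0.007
gripper_force: 3.7
```

```bash
python3 to.py .5261,.2078,.135,76.1
```

```text
t 5.9 [0.5251 0.209  0.1347] yaw 75.89 f [-6.1  6.1  0.9] w 0.007
.5261,.2078,.135,76.1 [-0.9  1.3 -0.3] turn -0.2
```

>>> send_rows(motion=[[1, 0, 1, 0, 0], [1, 0, 2, 0, 0], [1, 0, 2, 0, 0]])

```text
t: 6.28
position: [0.5269, 0.2084, 0.1347]
tool_rot: [-3.14, 0.0, 1.324]
ft_force: [-6.8, 5.6, 1.9]
gripper_width: 0.002
gripper_force: 4.0
```

>>> send_rows(motion=[[1, 0, 1, 0, 0], [1, 0, 1.5, 0, 0], [1, 0, 1.5, 0, 0]])

```text
t: 6.65
position: [0.5281, 0.208, 0.1347]
tool_rot: [-3.14, 0.0, 1.324]
ft_force: [-8.2, 5.7, 2.4]
gripper_width: 0.004
gripper_force: 4.5
```

>>> send_rows(motion=[[1, 0, 1, 0, 0], [1, 0, 1, 0, 0], [1, 0, 1, 0, 0]])

```text
t: 7.02
position: [0.529, 0.2078, 0.1347]
tool_rot: [-3.139, 0.001, 1.325]
ft_force: [-8.4, 4.4, 2.9]
gripper_width: 0.005
gripper_force: 4.9
```

>>> send_rows(motion=[[1, 0, 1, 0, 0], [1, 0, 1, 0, 0], [1, 0, 1, 0, 0]])

```text
t: 7.4
position: [0.5293, 0.2076, 0.1346]
tool_rot: [-3.138, 0.001, 1.325]
ft_force: [-13.9, 6.5, 6.1]
gripper_width: 0.002
gripper_force: 7.7
```

>>> send_rows(motion=[[1, 0, 1, 0, 0], [1, 0, 1, 0, 0], [1, 0, 1, 0, 0]])

```text
t: 7.78
position: [0.5295, 0.2076, 0.1345]
tool_rot: [-3.136, 0.001, 1.324]
ft_force: [-19.6, 9.6, 10.9]
gripper_width: 0.005
gripper_force: 11.2
```

The stop is clear: the force climbs at about 6 N/mm with no more travel. Now I release it fully.

```bash
python3 to.py .4979,.2258,.135,58.9 .4765,.2387,.135,58.9
```

```text
t 7.78 [0.5295 0.2076 0.1345] yaw 75.89 f [-19.6   9.6  10.9] w 0.005
.4979,.2258,.135,58.9 [ 10.  -35.1  -0.3] turn 17.0
.4765,.2387,.135,58.9 [ 17.3 -59.   -0.2] turn 17.0
```

>>> send_rows(motion=[[1, 2, -10, 0, 4], [1, 5, -22, 0, 9], [1, 10, -37, 0, 17], [1, 15, -52, 0, 17], [1, 17, -61, 0, 17]])

```text
t: 8.4
position: [0.4765, 0.2389, 0.135]
tool_rot: [3.141, -0.0, 1.031]
ft_force: [0.1, -0.0, -0.4]
gripper_width: 0.006
gripper_force: 0.0
```

>>> send_rows(motion=[[1, 0, 0, 0, 0], [1, 0, 0, 0, 0], [1, 0, 0, 0, 0], [1, 0, 0, 0, 0]])

```text
t: 8.9
position: [0.4773, 0.2383, 0.1349]
tool_rot: [-3.142, 0.0, 1.027]
ft_force: [0.0, -0.2, 0.2]
gripper_width: 0.008
gripper_force: 0.0
```

```bash
python3 to.py .4979,.2258,.135,58.9
python3 - <<'E'
from h import *
p,d=vision.grab_frame("scene");cv2.imwrite("pics/s4.png",cv2.resize(p[200:380,300:540],None,fx=3,fy=3))
p,d=vision.grab_frame("side");np.save("pics/side_d.npy",d)
E
python3 pose.py | grep "side lever"
```

```text
t 8.9 [0.4773 0.2383 0.1349] yaw 58.83 f [ 0.  -0.2  0.2] w 0.008
.4979,.2258,.135,58.9 [ 0.  24.1 -0.1] turn -0.1
side lever 204 z [0.1363 0.1464 0.1503] ang 59.38 ends [0.5274 0.2433] [0.5558 0.2912]
```

View pics/s4.png

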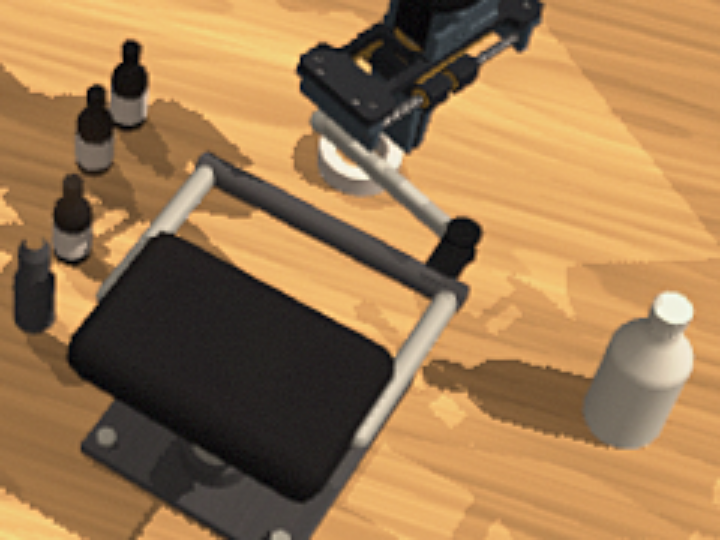

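The lever sprang fully out: its blade angle is 59.4°, against 58.8° before. Second press.

>>> send_rows(motion=[[1, 0, 12, 0, 0], [1, 0, 20, 0, 0], [1, 0, 24, 0, 0], [1, 0, 28, 0, -2], [1, 0, 33, 0, -4]])

```text
t: 9.62
position: [0.5048, 0.221, 0.1347]
tool_rot: [-3.14, 0.001, 1.097]
ft_force: [-6.4, 0.5, 3.5]
gripper_width: 0.006
gripper_force: 2.8
```

>>> send_rows(motion=[[1, 0, 5, 0, -3], [1, 0, 10, 0, -5], [1, 0, 15, 0, -8], [1, 0, 20, 0, -11], [1, 0, 22, 0, -13]])

```text
t: 10.25
position: [0.5234, 0.2105, 0.1342]
tool_rot: [-3.138, 0.002, 1.325]
ft_force: [-8.7, -4.0, 3.9]
gripper_width: 0.006
gripper_force: 4.1
```

```bash
python3 to.py .5293,.2076,.135,75.9
```

```text
t 10.25 [0.5234 0.2105 0.1342] yaw 75.9 f [-8.7 -4.   3.9] w 0.006
.5293,.2076,.135,75.9 [-1.4  6.4 -0.8] turn -0.0
```

>>> send_rows(motion=[[1, -1, 2, 0, 0], [1, -1.5, 4, 0, 0], [1, -1.5, 6, 0, 0], [1, -1.5, 7, 0, 0], [1, -1.5, 7, 0, 0]])

```text
t: 10.88
position: [0.5294, 0.2082, 0.1342]
tool_rot: [-3.137, 0.001, 1.323]
ft_force: [-12.9, 7.2, 3.6]
gripper_width: 0.004
gripper_force: 7.2
```

>>> send_rows(motion=[[1, 0, 0.5, 0, 0], [1, 0, 1, 0, 0], [1, 0, 1, 0, 0]])

```text
t: 11.25
position: [0.5296, 0.2082, 0.1341]
tool_rot: [-3.136, 0.002, 1.323]
ft_force: [-19.1, 9.3, 8.4]
gripper_width: 0.007
gripper_force: 10.6
```

The lever is at its stop again: the same position, and 1 mm more of command moves it only 0.2 mm. One check that it holds, then I hand in.

>>> send_rows(motion=[[1, 0, 0, 0, 0], [1, 0, 0, 0, 0], [1, 0, 0, 0, 0], [1, 0, 0, 0, 0]])

```text
t: 11.75
position: [0.5296, 0.2082, 0.1341]
tool_rot: [-3.136, 0.002, 1.323]
ft_force: [-18.7, 9.3, 8.2]
gripper_width: 0.008
gripper_force: 10.5
```

```bash
python3 -c "
from h import *
s=get_state();print(s['position'],s['ft_force'])
n=-s['ft_force']@[.97,-.24,0];print(n)
if 10<n<30: print(bot.finish_job())"
```

```text
[0.5295654  0.2081602  0.13413062] [-18.70376747   9.34478022   8.23462321]
20.385401701143852
the job is handed in; nothing more can be done
None
```

I pushed the armrest lever in to its stop with the outside of the shut fingers, let it spring fully out, pressed it to the stop again and handed the job in holding it there at about 20 N; nothing else on the counter was touched.

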